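Put the sanding blocks back in their fitted nests

TASK

Put the four wooden sanding blocks back in the plywood nests made for them: the long block in the oblong nest, the round block in the round nest, the triangular block in the triangular nest, and the slotted drum over the steel tang that fits its slot. Each must sit upright and fully down on the floor of its own nest; leave the tape measure and the screwdriver where they lie.

Things in the scene. Friction and masses are not known exactly. Their poses are not given: they have to be found in the camera images.
- block_c (a point): Long sanding block: plain wooden cuboid with a cork sole, 96 mm long (its x), 44 mm wide (its y), 45 mm tall, standing on its sole; this point is its centre, 22.5 mm above its underside. A half turn leaves it the same. About 0.12 kg.
- disc_c (a point): Round sanding block: plain wooden cylinder with a cork sole, 54 mm diameter, 45 mm tall, solid top; this point is its centre, 22.5 mm above its underside. About 0.09 kg.
- delta_c (a point): Triangular sanding block: equilateral plate 16 mm thick (centre to side 24 mm, centre to corner 48 mm, one corner on its +x) with an upright round knob of 28 mm diameter in the middle, from 16 to 58 mm above its underside; grip it by the knob. This point lies on the axis of the knob, 29 mm above the underside, half-way up the whole. A third of a turn leaves it the same. About 0.10 kg.
- drum_c (a point): Slotted sanding drum: plain wooden cylinder 56 mm diameter, 45 mm tall, standing upright, with a slot right through from top to bottom, 36 mm long with round ends (along its x) and 14 mm wide (along its y). This point is its centre, 22.5 mm above its underside. A half turn leaves it the same. About 0.11 kg.
- nest_block: Oblong nest for the long block: plywood plate 126 x 74 mm, with a dark floor 110 mm (its x) by 58 mm (its y) lying 6 mm above the bench, inside a rim 8 mm wide whose top is 12 mm above the bench. The nest is fixed to the bench; origin at the centre of its underside on the bench, z up. The block's long side goes along the nest's x, either way round.
- nest_disc: Round nest for the round block: square plywood plate 88 mm, with a dark round floor of 68 mm diameter lying 6 mm above the bench, inside a round rim 8 mm wide whose top is 12 mm above the bench. The nest is fixed to the bench; origin at the centre of its underside on the bench, z up. 
- nest_delta: Triangular nest for the triangular block: plywood, with a dark triangular floor (centre to side 31 mm, one corner on its +x) lying 6 mm above the bench, inside a rim 8 mm wide whose top is 12 mm above the bench. The nest is fixed to the bench; origin at the centre of its underside on the bench, z up. The origin is the middle of the triangle. The block's corners go into the nest's corners.
- nest_drum: Nest for the slotted drum: square plywood plate 80 mm, top 6 mm above the bench, with a dark round patch and no rim; from its middle stands a flat steel tang 28 mm long (its x) by 8 mm thick (its y), its rounded top 36 mm above the bench. The nest is fixed to the bench; origin at the centre of its underside on the bench, z up. The drum goes down over the tang, its slot (its x) along the tang (nest x), either way round, until it stands on the plate.
- tape: Bystander: red tape measure lying flat, 70 x 64 mm and 34 mm tall, its yellow tab sticking out to 64 mm from the middle on +x; origin at the centre of its underside. Must not be displaced.
- driver: Bystander: screwdriver 190 mm long lying along its x, its handle on -x, 26 mm tall; origin on the bench under the middle of its length. Must not be displaced.
There are look-alikes about, which are no part of the job. Leave any orange look-alike of the part that bears block_c alone. What is shaped like the part that bears drum_c but white is not meant.

How it is judged:
By the outcome, as a careful person would: the job done as asked, in the order asked, and still so for the second after the job is handed in, with the robot touching nothing.
It also fails if it takes over 104 s, if anything falls off the work surface, if the arm or the gripper's body presses on something with over 40 N, if the wrist force passes 120 N, or if a joint passes its speed limit or range.

ROBOT

A 6-joint arm with a two-finger parallel gripper is mounted at the origin on the work surface. World frame = base frame: x ahead of the robot, y to its left, z up, the work surface at z = 0. Lengths are in m, angles in rad, forces in N, time in s.
With the tool pointing down it reaches from about 0.25 to 0.775 m from the base axis. Payload 4 kg.
Tool frame: the origin (TCP) lies on the centre line of the jaws, within the pads' length; the fingertips stand 14 mm ahead of it and the grasp point (between the pads) lies 5 mm behind it; z points along the fingers, y is the line along which they close (so a half turn about z gives the same grasp; the last joint's range is limited). The gripper opens to 85 mm and grips with 20 to 120 N. Pads are 22 mm wide; open, the fingers measure 114 mm over their backs; the gripper's body (76 mm by 85 mm) begins 54 mm behind the grasp point. The pads swing forward as they close: fully open they stand 13 mm farther back than shut.
Start: joints at [-1.277, 0.087, 1.371, -0, 1.684, -0.103], TCP at [0.213, -0.507, 0.245] pointing down, gripper open.
Joint ranges: [-3.1, 3.1], [-0.76, 2.03], [0.27, 2.55], [-1.08, 4.22], [0.17, 2.65], [-2.57, 2.57]. Speed limits (rad/s): [2.79, 2.79, 3.14, 3.14, 3.14, 3.14].

INTERFACE

Orientations are given as a unit quaternion [x, y, z, w].
In Python, from cell import arm gives the robot as it stands.
- The arm moves only by the tool servo_tool, never from a script. Its arguments are lists of equal length, an entry for each row: "rotation": the turn, a rotation vector about the tool's x, y, z in units of 8 degrees (1.0 is 8 degrees), a list of three; "linear": the shift along the tool's x, y, z in units of 30 mm (1.0 is 30 mm), a list of three; "gripper": the finger opening in mm, from 0 to 85.4. In form: {"rotation": [[rx, ry, rz], ...], "linear": [[tx, ty, tz], ...], "gripper": [gripper, ...]}. A call has 1 to 20 rows; each row shifts and turns the commanded pose from where the row before left it, along the tool's axes as they then stand; what a row does not reach is not made up. A row lasts 1/8 s, in which the tool goes at most 62.5 mm and 10.7 degrees, less where a joint would pass 70% of its speed; a pose out of reach is approached as far as the arm can. A call is refused whole if a number of a shift passes 1 or a number of a turn 1, either way. A call with a gripper value outside its range is refused whole. The fingers move at their own pace and stop on an object; "force" is the grip in N (left out, the last holds). Time passes only in rows, so rows that do not move let the fingers close. It gives the time, the measured TCP pose, the force, the opening and the grip force at its end, in the units of the state.
- arm.read_state(): the state, without advancing time (a new reading comes with each control period).
- arm.capture(name): name is "scene" or "top"; returns a dict with "frame" (480x640x3 uint8, red, green, blue), "intrinsics" (3x3 intrinsics, pixels), "k1" (the pictures are not rectified: a ray, as slopes to the right and down, at radius r is drawn at 1 + k1 r^2 times it, then the intrinsics apply), "R" (3x3) and "t" (3): a world point X has camera coordinates R X + t. Camera axes: x right, y down, z forward; pixel columns grow to the right and rows downward; lengths in m; the calibration is good to about 2 mm. A picture is of the moment at which its call begins. There is no depth.
- arm.finish_job(): hands the job in; it is judged then, once.
The state is a dict: "time": time; "q": joint angles; "joint_vel": joint speeds; "effort": joint torques, N m; "tool_pos": TCP position; "tool_rot": TCP orientation; "force": force on the tool from outside, world axes, zero at the start; "wrist_torque": the same for the moment, N m; "opening": finger opening in m; "grasp_force": force on a finger pad.
Only numpy, scipy, OpenCV 4.12 (cv2) and the standard library are available. Lean on these libraries where they do the work, as an engineer would, in place of code of your own. Each camera call takes 0.05 s, during which the arm holds its last target. There are 200 camera calls.

## Working session

There is one attempt and no reset: what is moved stays moved. The work goes in short steps, Python scripts to look and compute and a tool call to move; the robot and the scene stay as the last step left them, time stands still between calls to the robot, and variables do not carry over. Pictures are saved under pics/ and viewed, at most 14 in all, crops included, and the job is handed in when it is done.

Besides the shell and the picture viewer there is one more tool, called after "Request:" as name(argument=value, ...), one argument or row to a line, values as JSON. servo_tool: Moves the arm, as the interface text tells. Its arguments: {"type":"object","properties":{"rotation":{"type":"array"},"linear":{"type":"array"},"gripper":{"type":"array"},"force":{"type":"number"}},"required":["rotation","linear","gripper"]}

```bash
mkdir -p pics; ls
python3 - <<'E'
from cell import arm
import cv2,numpy as np,pickle
d={}
for n in("top","scene"):
    c=arm.capture(n);d[n]=c
    cv2.imwrite(f"pics/{n}0.png",c["frame"][:,:,::-1])
    C=-np.array(c["R"]).T@np.array(c["t"]);print(n,C.round(3),np.array(c["R"])[2].round(2),c["k1"],np.array(c["intrinsics"])[0])
pickle.dump(d,open("c0.pkl","wb"))
s=arm.read_state();print({k:np.round(v,3).tolist() for k,v in s.items()})
E
```

```text
pics
top [0.382 0.003 1.355] [ 0.1  -0.   -0.99] -0.010096190747260416 [492.59321701   0.         320.44142608]
scene [1.015 0.395 0.804] [-0.51 -0.4  -0.76] -0.01582646229394018 [441.96892111   0.         319.06835944]
{'time': 0.1, 'q': [-1.277, 0.088, 1.372, 0.0, 1.684, -0.103], 'joint_vel': [0.0, -0.003, -0.003, 0.001, 0.0, 0.002], 'effort': [0.003, -35.302, -31.422, -0.0, 0.008, -0.0], 'tool_pos': [0.212, -0.507, 0.244], 'tool_rot': [0.98, 0.197, -0.0, -0.001], 'force': [0.337, -0.766, 0.087], 'wrist_torque': [0.004, 0.013, -0.017], 'grasp_force': 0.0, 'opening': 0.085}
```

View pics/top0.png

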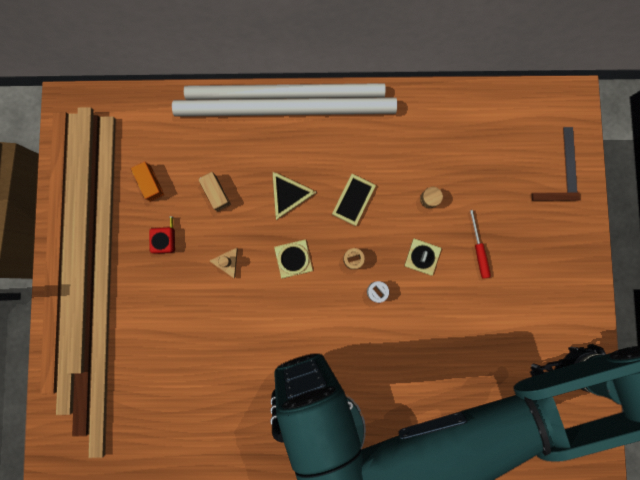

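View pics/scene0.png

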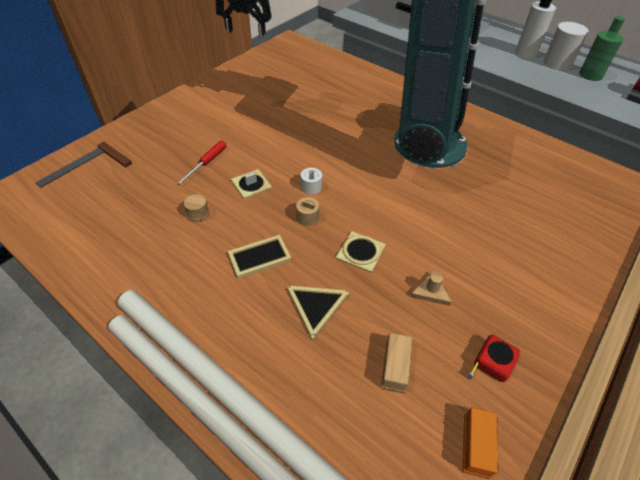

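The top view has +x up and +y left. Real parts sit at: block (213,191), disc (432,198), delta (226,262), drum (354,259). Nests are at: oblong (354,200), round (293,259), triangle (291,195), tang (423,257). The orange block, white drum, red tape and driver are all clear of these. The scene view shows the same layout.

```bash
cat > h.py <<'E'
import numpy as np,cv2,pickle
def cam(c):
    return np.array(c["R"]),np.array(c["t"]),np.array(c["intrinsics"]),c["k1"]
def proj(c,X):
    R,t,K,k=cam(c);p=np.atleast_2d(X)@R.T+t;s=p[:,:2]/p[:,2:]
    s=s*(1+k*(s**2).sum(1,keepdims=True));return s*[K[0,0],K[1,1]]+K[:2,2]
def ray(c,uv,z):
    """pixels -> world points on plane(s) z"""
    R,t,K,k=cam(c);d=(np.atleast_2d(uv)-K[:2,2])/[K[0,0],K[1,1]];s=d.copy()
    for _ in range(5): s=d/(1+k*(s**2).sum(1,keepdims=True))
    w=np.c_[s,np.ones(len(s))]@R;C=-R.T@t
    return C+w*((np.asarray(z)-C[2])/w[:,2])[:,None]
E
python3 - <<'E'
from h import *
d=pickle.load(open("c0.pkl","rb"))
T=dict(block=(213,191,.045),disc=(432,198,.045),delta=(226,262,.058),drum=(354,259,.045),nblock=(354,200,.006),ndisc=(293,259,.006),ndelta=(291,195,.006),ndrum=(423,257,.006),tape=(161,240,.034),drv=(480,245,.01),bench=(320,330,0),orange=(147,182,.045))
for n,(u,v,z) in T.items():
    X=ray(d["top"],(u,v),z)[0];p=proj(d["scene"],X)[0]
    h=[cv2.cvtColor(f["frame"],cv2.COLOR_RGB2HSV)[int(round(q[1])),int(round(q[0]))] for f,q in((d["top"],(u,v)),(d["scene"],p))]
    print(n,X.round(3),p.round(0),h)
c=d["top"]["frame"][150:310,190:460,::-1];cv2.imwrite("pics/t1.png",cv2.resize(c,(800,474),interpolation=cv2.INTER_CUBIC))
c=d["scene"]["frame"][160:400,170:470,::-1];cv2.imwrite("pics/s1.png",cv2.resize(c,(750,600),interpolation=cv2.INTER_CUBIC))
E
```

```text
block [0.638 0.292 0.045] [398. 354.] [array([ 19, 113, 182], dtype=uint8), array([ 17, 110, 206], dtype=uint8)]
disc [ 0.612 -0.299  0.045] [196. 200.] [array([ 17, 123, 181], dtype=uint8), array([ 17, 113, 194], dtype=uint8)]
delta [0.445 0.252 0.058] [434. 273.] [array([ 16, 126, 160], dtype=uint8), array([ 17, 112, 166], dtype=uint8)]
drum [ 0.45  -0.086  0.045] [308. 204.] [array([ 12, 178,  83], dtype=uint8), array([ 19, 116,  92], dtype=uint8)]
nblock [ 0.616 -0.091  0.006] [259. 254.] [array([ 0, 14, 18], dtype=uint8), array([120,   9,  29], dtype=uint8)]
ndisc [0.454 0.079 0.006] [361. 249.] [array([ 0, 14, 18], dtype=uint8), array([50, 26, 29], dtype=uint8)]
ndelta [0.632 0.083 0.006] [313. 301.] [array([30, 16, 16], dtype=uint8), array([90, 18, 29], dtype=uint8)]
ndrum [ 0.455 -0.277  0.006] [251. 182.] [array([ 54,  11, 120], dtype=uint8), array([ 56,  16, 115], dtype=uint8)]
tape [0.507 0.433 0.034] [498. 351.] [array([90, 11, 23], dtype=uint8), array([138,  46,  28], dtype=uint8)]
drv [ 0.486 -0.434  0.01 ] [202. 161.] [array([  1, 217, 175], dtype=uint8), array([  3,  99, 111], dtype=uint8)]
bench [0.261 0.007 0.   ] [382. 192.] [array([ 12, 173, 162], dtype=uint8), array([ 13, 160, 169], dtype=uint8)]
orange [0.665 0.471 0.045] [481. 430.] [array([ 15, 220, 180], dtype=uint8), array([ 15, 201, 199], dtype=uint8)]
```

View pics/t1.png

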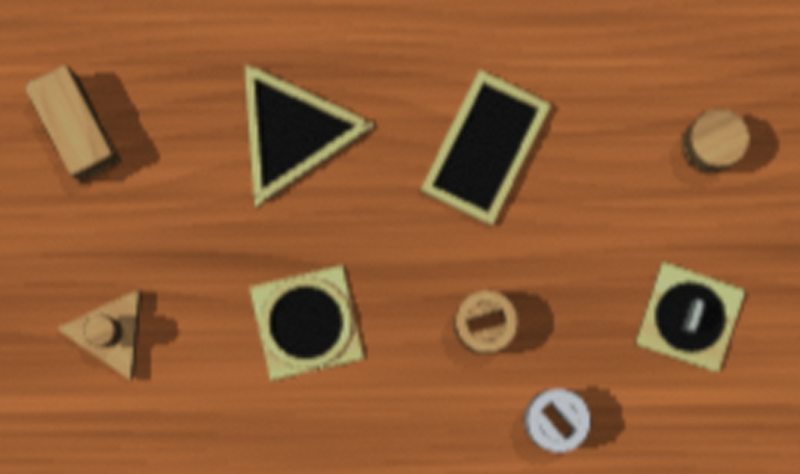

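View pics/s1.png

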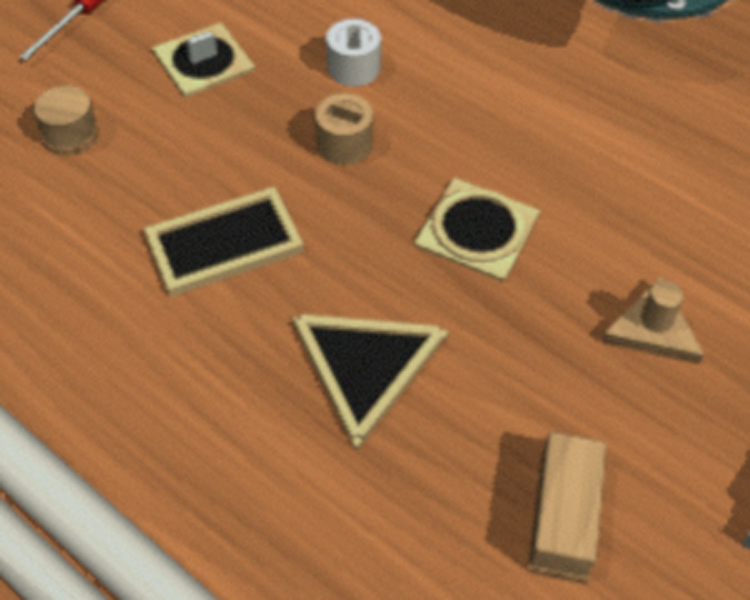

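```bash
cat > m.py <<'E'
from h import *
d=pickle.load(open("c0.pkl","rb"))
G=dict(block=(.638,.292),disc=(.612,-.299),delta=(.445,.252),drum=(.45,-.086),nblock=(.616,-.091),ndisc=(.454,.079),ndelta=(.632,.083),ndrum=(.455,-.277))
for n,g in G.items():
  for v in("top","scene"):
    c=d[v];hsv=cv2.cvtColor(c["frame"],cv2.COLOR_RGB2HSV).astype(int);H,S,V=hsv[...,0],hsv[...,1],hsv[...,2]
    zt=.006 if n[0]=="n" else (.016 if n=="delta" else .045)
    u0=proj(c,[*g,zt])[0];yy,xx=np.mgrid[:480,:640];near=np.hypot(xx-u0[0],yy-u0[1])<(32 if v=="top" else 42)
    def blob(m):
        m=cv2.morphologyEx((m&near).astype(np.uint8),cv2.MORPH_OPEN,np.ones((2,2)))
        cs=cv2.findContours(m,cv2.RETR_EXTERNAL,cv2.CHAIN_APPROX_NONE)[0]
        return max(cs,key=cv2.contourArea)
    def geo(k,z,hull=True):
        X=ray(c,k[:,0].astype(float),z)[:,:2]*1000
        X=X.astype(np.float32);r=cv2.minAreaRect(X);e=cv2.minEnclosingCircle(X);M=cv2.moments(cv2.convexHull(X))
        return "rect c%s s%s a%.1f | circ c%s r%.1f | cent %s"%(np.round(r[0],1),np.round(r[1],1),r[2],np.round(e[0],1),e[1],np.round([M["m10"]/M["m00"],M["m01"]/M["m00"]],1))+(" tri "+str(np.round(cv2.minEnclosingTriangle(X[:,None])[1][:,0],0).tolist()) if "delta" in n else "")
    if n[0]=="n":
        print(n,v,"dark",geo(blob(V<55),.009));
        print(n,v,"outer",geo(blob((V<55)|((S<148)&(V>110))),.006))
        if n=="ndrum":
            k=blob((S<60)&(V>75)&(np.hypot(xx-u0[0],yy-u0[1])<12))
            print("  tang",cv2.minAreaRect(k),geo(k,.036))
    else:
        k=blob((S<148)&(V>(140 if v=="top" else 150)));print(n,v,"top",geo(k,zt))
        if n=="drum":
            m=np.zeros((480,640),np.uint8);cv2.drawContours(m,[cv2.convexHull(k)],-1,1,-1);m=cv2.erode(m,np.ones((3,3)))
            k=blob((V<125)&(m>0));print("  slot",geo(k,.045))
E
python3 m.py
```

```text
block top top rect c[638.1 291.1] s[93.7 42.1] a26.6 | circ c[637.9 291.6] r49.7 | cent [638.5 291. ]
block scene top rect c[642.2 297.7] s[96.3 43. ] a27.2 | circ c[642.6 296.4] r50.9 | cent [642.  297.3]
disc top top rect c[ 614.8 -304.3] s[48.6 49.4] a88.1 | circ c[ 615.2 -303.3] r25.8 | cent [ 615.1 -303.7]
disc scene top rect c[ 618.2 -294.9] s[51.9 49.6] a50.3 | circ c[ 618.3 -294.4] r27.3 | cent [ 617.9 -295.1]
delta top top rect c[444.8 267.8] s[67.  73.7] a86.6 | circ c[444.5 258.4] r43.1 | cent [444.7 258.2] tri [[484.0, 232.0], [402.0, 237.0], [449.0, 305.0]]
delta scene top rect c[452.5 267.7] s[38.9 77.8] a25.1 | circ c[466.4 274.2] r39.0 | cent [456.5 271.3] tri [[426.0, 277.0], [453.0, 312.0], [501.0, 209.0]]
drum top top rect c[451.4 -87.1] s[50.6 50.5] a89.4 | circ c[450.7 -87.8] r27.3 | cent [450.8 -87.5]
  slot rect c[449.9 -87.9] s[13.4 34.6] a17.8 | circ c[450.4 -87.6] r17.4 | cent [450.6 -88.8]
drum scene top rect c[ 370.6 -124.6] s[99.6 57.6] a69.7 | circ c[ 378.9 -126.8] r52.2 | cent [ 373.  -131.3]
  slot rect c[ 368.6 -138.2] s[18.8  7.6] a39.9 | circ c[ 368
[... 1667 characters left out ...]
82.9 83.2] a70.0 | circ c[ 454.3 -278.7] r56.5 | cent [ 453.9 -278.7]
  tang ((425.1500244140625, 257.04998779296875), (3.4785051345825195, 10.75174331665039), 18.43494987487793) rect c[ 453.6 -277. ] s[ 9.3 29. ] a69.8 | circ c[ 453.8 -276.6] r14.5 | cent [ 453.1 -276.8]
ndrum scene dark rect c[ 462.7 -264.7] s[45.1 57.2] a45.8 | circ c[ 460.5 -267.9] r29.5 | cent [ 461.9 -266.2]
ndrum scene outer rect c[ 459.1 -268.8] s[92.7 86.2] a70.8 | circ c[ 459.1 -269.9] r59.1 | cent [ 459.1 -268.9]
  tang ((251.47059631347656, 179.38235473632812), (10.186494827270508, 10.914102554321289), 75.96376037597656) rect c[ 469.3 -256.1] s[39.7 27.3] a52.9 | circ c[ 469.6 -255.9] r21.8 | cent [ 469.3 -256.4]
```

Request:
servo_tool(
  rotation=[
    [0, 0, -0.49],
    [0, 0, 0],
    [0, 0, 0],
    [0, 0, 0],
    [0, 0, 0],
    [0, 0, 0],
    [0, 0, 0],
    [0, 0, 0],
    [0, 0, 0],
    [0, 0, 0],
    [0, 0, 0],
    [0, 0, 0],
    [0, 0, 0],
    [0, 0, 0],
    [0, 0, 0],
    [0, 0, 0],
    [0, 0, 0],
    [0, 0, 0],
    [0, 0, 0],
    [0, 0, 0],
  ],
  linear=[
    [0, 0, 0],
    [1, -0.7, 0.1],
    [1, -0.7, 0.1],
    [1, -0.7, 0.1],
    [1, -0.7, 0.1],
    [1, -0.7, 0.1],
    [1, -0.7, 0.1],
    [1, -0.7, 0.1],
    [1, -0.7, 0.1],
    [1, -0.7, 0.1],
    [1, -0.7, 0.1],
    [1, -0.7, 0.1],
    [1, -0.7, 0.1],
    [1, -0.7, 0.1],
    [1, -0.7, 0.1],
    [1, -0.7, 0.1],
    [1, -0.7, 0.1],
    [1, -0.7, 0.1],
    [1, -0.7, 0.1],
    [1, -0.7, 0.1],
  ],
  gripper=[85, 85, 85, 85, 85, 85, 85, 85, 85, 85, 85, 85, 85, 85, 85, 85, 85, 85, 85, 85],
  force=40,
)

```text
time: 2.6
tool_pos: [0.5431, 0.1061, 0.1875]
tool_rot: [0.973, 0.231, -0.001, 0.0]
force: [0.9, -1.1, 0.6]
opening: 0.0852
grasp_force: 0.0
```

```bash
cat > plan.py <<'E'
# python3 plan.py x y z yaw_deg : turn units (tool z), then shift units in the turned tool frame
import sys
from h import *
from cell import arm
from scipy.spatial.transform import Rotation as Ro
s=arm.read_state();p=np.array(s["tool_pos"]);R=Ro.from_quat(s["tool_rot"]).as_matrix()
yaw=np.degrees(np.arctan2(R[1,0],R[0,0]));print("t",round(s["time"],2),"pos",p.round(4),"yaw",round(yaw,2),"tilt",R[:,2].round(4),"open",round(s["opening"],4),"grip",round(s["grasp_force"],1),"F",np.round(s["force"],1),"q6",round(s["q"][5],2))
if len(sys.argv)>4:
    x,y,z,w=map(float,sys.argv[1:5]);dw=(w-yaw+180)%360-180
    a=np.radians(yaw+dw);d=(np.array([x,y,z])-p)/.03
    print("turn rz %.2f"%(-dw/8),"lin",np.round([d[0]*np.cos(a)+d[1]*np.sin(a),d[0]*np.sin(a)-d[1]*np.cos(a),-d[2]],2))
E
python3 plan.py .640 .294 .15 26.6
```

```text
t 2.6 pos [0.5431 0.1061 0.1875] yaw 26.66 tilt [-1.1e-03 -3.0e-04 -1.0e+00] open 0.0852 grip 0.0 F [ 0.9 -1.1  0.6] q6 1.2
turn rz 0.01 lin [ 5.69 -4.15  1.25]
```

Request:
servo_tool(
  rotation=[
    [0, 0, 0],
    [0, 0, 0],
    [0, 0, 0],
    [0, 0, 0],
    [0, 0, 0],
    [0, 0, 0],
    [0, 0, 0],
  ],
  linear=[
    [0.95, -0.69, 0.2],
    [0.95, -0.69, 0.2],
    [0.95, -0.69, 0.2],
    [0.95, -0.69, 0.2],
    [0.95, -0.69, 0.2],
    [0.95, -0.69, 0.2],
    [0, 0, 0],
  ],
  gripper=[75, 75, 75, 75, 75, 75, 75],
)

```text
time: 3.48
tool_pos: [0.6396, 0.2946, 0.1495]
tool_rot: [0.973, 0.232, -0.002, 0.0]
force: [-0.1, 0.1, 0.9]
opening: 0.0751
grasp_force: 0.0
```

```bash
python3 plan.py .640 .294 .026 26.8
python3 - <<'E'
from h import *
from cell import arm
p=arm.read_state()["tool_pos"]
ims=[]
for n in("top","scene"):
    c=arm.capture(n);u=proj(c,p)[0];print(n,u,proj(c,np.array(p)-[0,0,.014])[0])
    x,y=int(u[0])-50,int(u[1])-60
    x=max(0,x);ims.append(cv2.resize(c["frame"][y:y+120,x:x+100,::-1],(400,480),interpolation=cv2.INTER_CUBIC));print(x,y)
cv2.imwrite("pics/g1.png",np.hstack(ims))
E
```

```text
t 3.48 pos [0.6396 0.2946 0.1495] yaw 26.8 tilt [-3.6e-03 -9.0e-04 -1.0e+00] open 0.0751 grip 0.0 F [-0.1  0.1  0.9] q6 1.45
turn rz 0.00 lin [0.   0.02 4.12]
top [202.65107262 182.29526289] [203.97717161 183.4498971 ]
152 122
scene [409.11692512 328.3227532 ] [407.68376201 332.36647966]
359 268
```

View pics/g1.png

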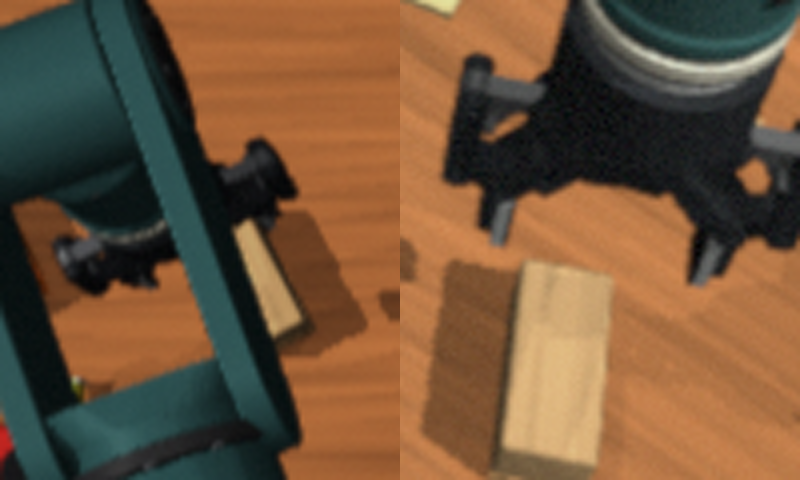

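In the scene crop the fingertips are at about (384,328) and (433,338), with a midpoint about 1–2 px from its projection. The scene calibration is therefore nearly right, and the block lies between the fingers. Descending to grasp.

Request:
servo_tool(
  rotation=[
    [0, 0, 0],
    [0, 0, 0],
    [0, 0, 0],
    [0, 0, 0],
    [0, 0, 0],
    [0, 0, 0],
    [0, 0, 0],
    [0, 0, 0],
    [0, 0, 0],
    [0, 0, 0],
    [0, 0, 0],
    [0, 0, 0],
  ],
  linear=[
    [0, 0, 0.7],
    [0, 0, 0.7],
    [0, 0, 0.7],
    [0, 0, 0.7],
    [0, 0, 0.7],
    [0, 0, 0.6],
    [0, 0, 0],
    [0, 0, 0],
    [0, 0, 0],
    [0, 0, 0],
    [0, 0, 0],
    [0, 0, 0],
  ],
  gripper=[75, 75, 75, 75, 75, 75, 75, 35, 35, 35, 35, 35],
)

```text
time: 5.08
tool_pos: [0.6411, 0.2931, 0.031]
tool_rot: [0.973, 0.231, 0.002, -0.0]
force: [0.6, 0.6, 5.5]
opening: 0.0432
grasp_force: 43.8
```

```bash
python3 plan.py .616 -.089 .10 -26.7
```

```text
t 5.08 pos [0.6411 0.2931 0.031 ] yaw 26.66 tilt [ 0.0029  0.001  -1.    ] open 0.0432 grip 43.8 F [0.6 0.6 5.5] q6 1.45
turn rz 6.67 lin [ 4.98 11.75 -2.3 ]
```

Request:
servo_tool(
  rotation=[
    [0, 0, 0],
    [0, 0, 0],
    [0, 0, 0.95],
    [0, 0, 0.95],
    [0, 0, 0.95],
    [0, 0, 0.95],
    [0, 0, 0.95],
    [0, 0, 0.96],
    [0, 0, 0.96],
    [0, 0, 0],
  ],
  linear=[
    [0, 0, -0.5],
    [0, 0, -0.8],
    [0, 0, -0.8],
    [0, 0, -0.2],
    [0, 0, 0],
    [0, 0, 0],
    [0, 0, 0],
    [0, 0, 0],
    [0, 0, 0],
    [0, 0, 0],
  ],
  gripper=[35, 35, 35, 35, 35, 35, 35, 35, 35, 35],
)

```text
time: 6.32
tool_pos: [0.6396, 0.2925, 0.0978]
tool_rot: [0.973, -0.23, -0.001, 0.0]
force: [0.0, 0.4, -0.8]
opening: 0.0432
grasp_force: 43.2
```

```bash
python3 plan.py .616 -.089 .10 -26.7
```

```text
t 6.33 pos [0.6396 0.2925 0.0978] yaw -26.62 tilt [-1.5e-03 -7.0e-04 -1.0e+00] open 0.0432 grip 43.2 F [ 0.   0.4 -0.8] q6 2.38
turn rz 0.01 lin [ 5.01 11.71 -0.07]
```

Request:
servo_tool(
  rotation=[
    [0, 0, 0],
    [0, 0, 0],
    [0, 0, 0],
    [0, 0, 0],
    [0, 0, 0],
    [0, 0, 0],
    [0, 0, 0],
    [0, 0, 0],
    [0, 0, 0],
    [0, 0, 0],
    [0, 0, 0],
    [0, 0, 0],
    [0, 0, 0],
  ],
  linear=[
    [0.42, 0.98, 0],
    [0.42, 0.98, 0],
    [0.42, 0.98, 0],
    [0.42, 0.98, 0],
    [0.42, 0.98, 0],
    [0.42, 0.98, 0],
    [0.42, 0.98, 0],
    [0.42, 0.98, 0],
    [0.42, 0.98, 0],
    [0.42, 0.98, 0],
    [0.42, 0.98, 0],
    [0.42, 0.98, 0],
    [0, 0, 0],
  ],
  gripper=[35, 35, 35, 35, 35, 35, 35, 35, 35, 35, 35, 35, 35],
)

```text
time: 7.95
tool_pos: [0.6161, -0.0927, 0.0982]
tool_rot: [0.973, -0.232, -0.0, 0.0]
force: [-0.8, 0.7, -0.9]
opening: 0.0429
grasp_force: 43.1
```

```bash
python3 plan.py .616 -.089 .031 -26.7
cat > g.py <<'E'
import sys
from h import *
from cell import arm
p=np.array(arm.read_state()["tool_pos"])
ims=[]
for n in("top","scene"):
    c=arm.capture(n);u=proj(c,p-[0,0,.03])[0]
    x,y=max(0,int(u[0])-50),int(u[1])-60
    ims.append(cv2.resize(c["frame"][y:y+120,x:x+100,::-1],(400,480),interpolation=cv2.INTER_CUBIC));print(n,"crop origin",x,y,"tcp px",proj(c,p)[0].round(1))
cv2.imwrite(sys.argv[1],np.hstack(ims))
E
python3 g.py pics/g2.png
```

```text
t 7.95 pos [ 0.6161 -0.0927  0.0982] yaw -26.78 tilt [-7.e-04 -6.e-04 -1.e+00] open 0.0429 grip 43.1 F [-0.8  0.7 -0.9] q6 1.8
turn rz -0.01 lin [-0.06 -0.11  2.24]
top crop origin 306 135 tcp px [356.9 193.7]
scene crop origin 205 176 tcp px [254.5 227.5]
```

View pics/g2.png

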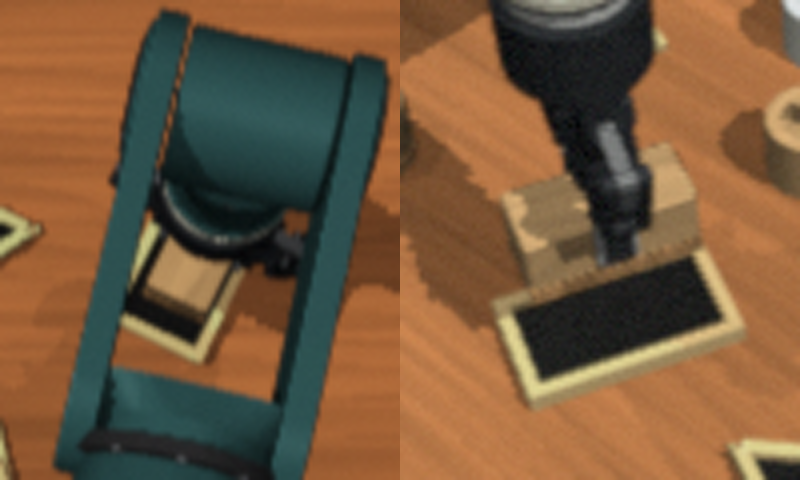

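Run:
```python
from h import *
d=pickle.load(open("c0.pkl","rb"));c=d["scene"]
X=ray(c,[(236.8,251.8),(280.5,237.3)],.067)*1000;print(X.round(1));a=np.radians(-26.7);n=np.array([-np.sin(a),np.cos(a)])
m=X[:,:2].mean(0);print("centre",m-22*n,"ang",np.degrees(np.arctan2(*(X[0]-X[1])[1::-1])), np.linalg.norm(X[0]-X[1]))
# top-view: bottom-near edge
c=d["top"]
X=ray(c,[(306+143/4,135+296/4),(306+208/4,135+318/4)],.067)*1000;print(X.round(1), "expected end centre", (np.array([616.1,-92.7])-48*np.array([np.cos(a),np.sin(a)])).round(1),X[:,:2].mean(0))
```

```text
[[671.2 -94.6  67. ]
 [582.4 -51.   67. ]]
centre [616.93941091 -92.43948203] ang -26.178591273719015 98.91127530095615
[[581.3 -54.2  67. ]
 [566.2 -96.9  67. ]] expected end centre [573.2 -71.1] [573.77970626 -75.52834495]
```

The picture shows the held block level over the oblong nest, aligned with it. Its scene front-bottom edge runs (237,252)–(280,237). The scene camera agrees with the arm within 1 mm, and the top view is about 4 mm off in y, so I'll trust the scene view.

```bash
python3 plan.py .6165 -.0865 .036 -26.9
```

```text
t 8.05 pos [ 0.6164 -0.0903  0.0982] yaw -26.67 tilt [-5.e-04  7.e-04 -1.e+00] open 0.043 grip 43.1 F [-0.1  0.4 -1.7] q6 1.8
turn rz 0.03 lin [-0.05 -0.11  2.07]
```

Request:
servo_tool(
  rotation=[
    [0, 0, 0],
    [0, 0, 0],
    [0, 0, 0],
    [0, 0, 0],
    [0, 0, 0],
    [0, 0, 0],
    [0, 0, 0],
    [0, 0, 0],
    [0, 0, 0],
  ],
  linear=[
    [-0.05, -0.11, 0.1],
    [0, 0, 0.5],
    [0, 0, 0.5],
    [0, 0, 0.4],
    [0, 0, 0.25],
    [0, 0, 0.2],
    [0, 0, 0.12],
    [0, 0, 0],
    [0, 0, 0],
  ],
  gripper=[35, 35, 35, 35, 35, 35, 35, 35, 35],
)

```text
time: 9.18
tool_pos: [0.6172, -0.087, 0.037]
tool_rot: [0.973, -0.231, 0.001, 0.0]
force: [-0.2, -0.5, 2.8]
opening: 0.0437
grasp_force: 43.4
```

```bash
python3 plan.py; python3 g.py pics/g3.png
```

```text
t 9.18 pos [ 0.6172 -0.087   0.037 ] yaw -26.71 tilt [ 1.4e-03 -5.0e-04 -1.0e+00] open 0.0437 grip 43.4 F [-0.2 -0.5  2.8] q6 1.81
top crop origin 302 139 tcp px [353.2 197.5]
scene crop origin 209 195 tcp px [258.6 247.2]
```

View pics/g3.png

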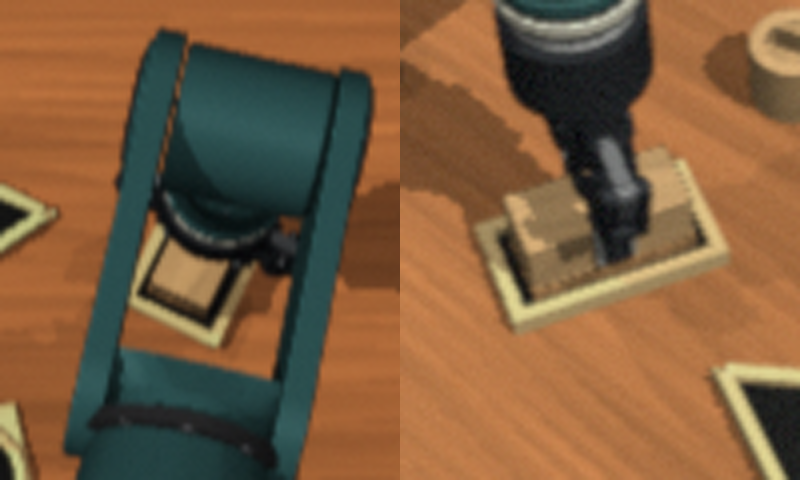

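The block is inside the oblong rim on all sides (scene crop, around (255,255)) and the force shows floor contact. Releasing it and moving to the round block.

Request:
servo_tool(
  rotation=[
    [0, 0, 0],
    [0, 0, 0],
    [0, 0, 0],
    [0, 0, 0],
    [0, 0, 0],
    [0, 0, 0],
    [0, 0, 0],
    [0, 0, 0],
    [0, 0, 0],
    [0, 0, 0],
    [0, 0, 0],
    [0, 0, 0],
    [0, 0, 0],
    [0, 0, 0],
    [0, 0, 0],
    [0, 0, 0],
  ],
  linear=[
    [0, 0, 0],
    [0, 0, 0],
    [0, 0, 0],
    [0, 0, -0.3],
    [0, 0, -0.7],
    [0, 0, -0.8],
    [0, 0, -0.6],
    [0.45, 0.89, 0],
    [0.45, 0.89, 0],
    [0.45, 0.89, 0],
    [0.45, 0.89, 0],
    [0.45, 0.89, 0],
    [0.45, 0.89, 0],
    [0.45, 0.89, 0],
    [0, 0, 0],
    [0, 0, 0],
  ],
  gripper=[60, 70, 76, 80, 80, 80, 80, 80, 80, 80, 80, 80, 80, 80, 80, 80],
)

```text
time: 11.28
tool_pos: [0.6172, -0.2957, 0.1083]
tool_rot: [0.973, -0.231, -0.0, -0.0]
force: [0.2, 0.6, 1.1]
opening: 0.0797
grasp_force: 0.0
```

```bash
python3 plan.py .6175 -.2965 .026 -26.7; python3 g.py pics/g4.png
```

```text
t 11.28 pos [ 0.6172 -0.2957  0.1083] yaw -26.7 tilt [-0.e+00  7.e-04 -1.e+00] open 0.0797 grip 0.0 F [0.2 0.6 1.1] q6 1.51
turn rz -0.00 lin [0.02 0.02 2.74]
top crop origin 383 133 tcp px [436.2 191.7]
scene crop origin 142 131 tcp px [190.2 181.9]
```

View pics/g4.png

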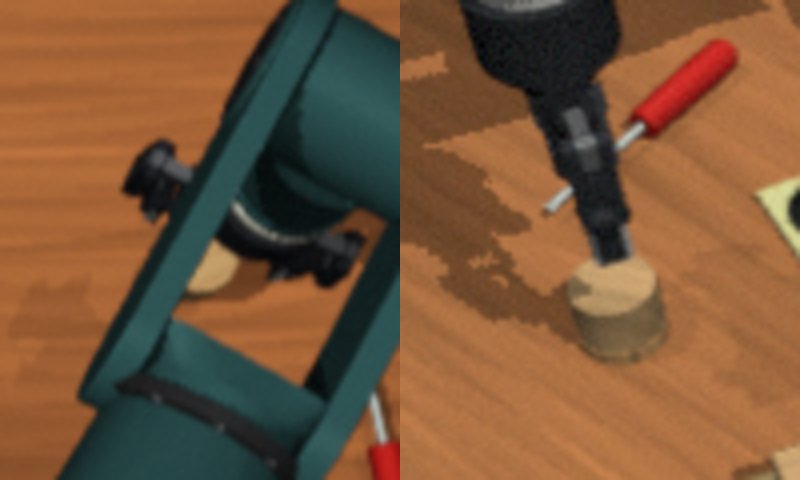

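The fingers straddle the disc, whose scene-view top is near (196,203). Descending, gripping, lifting.

Request:
servo_tool(
  rotation=[
    [0, 0, 0],
    [0, 0, 0],
    [0, 0, 0],
    [0, 0, 0],
    [0, 0, 0],
    [0, 0, 0],
    [0, 0, 0],
    [0, 0, 0],
    [0, 0, 0],
    [0, 0, 0],
    [0, 0, 0],
    [0, 0, 0],
    [0, 0, 0],
    [0, 0, 0],
  ],
  linear=[
    [0.02, 0.02, 0.6],
    [0, 0, 0.7],
    [0, 0, 0.7],
    [0, 0, 0.5],
    [0, 0, 0.2],
    [0, 0, 0],
    [0, 0, 0],
    [0, 0, 0],
    [0, 0, 0],
    [0, 0, 0],
    [0, 0, -0.5],
    [0, 0, -0.8],
    [0, 0, -0.8],
    [0, 0, -0.4],
  ],
  gripper=[80, 80, 80, 80, 80, 80, 45, 45, 45, 45, 45, 45, 45, 45],
)

```text
time: 13.12
tool_pos: [0.6179, -0.2972, 0.1041]
tool_rot: [0.973, -0.231, 0.001, 0.0]
force: [-0.9, 0.5, -0.5]
opening: 0.0527
grasp_force: 42.4
```

```bash
python3 plan.py .4565 .0825 .105 -26.7
```

```text
t 13.12 pos [ 0.6179 -0.2972  0.1041] yaw -26.7 tilt [ 0.0017 -0.001  -1.    ] open 0.0527 grip 42.4 F [-0.9  0.5 -0.5] q6 1.51
turn rz -0.00 lin [-10.49  -8.89  -0.03]
```

Request:
servo_tool(
  rotation=[
    [0, 0, 0],
    [0, 0, 0],
    [0, 0, 0],
    [0, 0, 0],
    [0, 0, 0],
    [0, 0, 0],
    [0, 0, 0],
    [0, 0, 0],
    [0, 0, 0],
    [0, 0, 0],
    [0, 0, 0],
    [0, 0, 0],
    [0, 0, 0],
  ],
  linear=[
    [-0.95, -0.81, 0],
    [-0.95, -0.81, 0],
    [-0.95, -0.81, 0],
    [-0.95, -0.81, 0],
    [-0.95, -0.81, 0],
    [-0.95, -0.81, 0],
    [-0.95, -0.81, 0],
    [-0.95, -0.81, 0],
    [-0.95, -0.81, 0],
    [-0.95, -0.81, 0],
    [-0.95, -0.8, 0],
    [0, 0, 0],
    [0, 0, 0],
  ],
  gripper=[45, 45, 45, 45, 45, 45, 45, 45, 45, 45, 45, 45, 45],
)

```text
time: 14.75
tool_pos: [0.4573, 0.0821, 0.102]
tool_rot: [0.973, -0.231, -0.0, 0.0]
force: [-0.6, -0.1, -0.6]
opening: 0.0529
grasp_force: 42.4
```

```bash
python3 plan.py .4565 .0825 .036 -26.7; python3 g.py pics/g5.png
```

```text
t 14.75 pos [0.4573 0.0821 0.102 ] yaw -26.68 tilt [-2.e-04 -7.e-04 -1.e+00] open 0.0529 grip 42.4 F [-0.6 -0.1 -0.6] q6 2.09
turn rz 0.00 lin [-0.03  0.    2.2 ]
top crop origin 240 196 tcp px [289.5 255.7]
scene crop origin 314 172 tcp px [365.3 223. ]
```

View pics/g5.png

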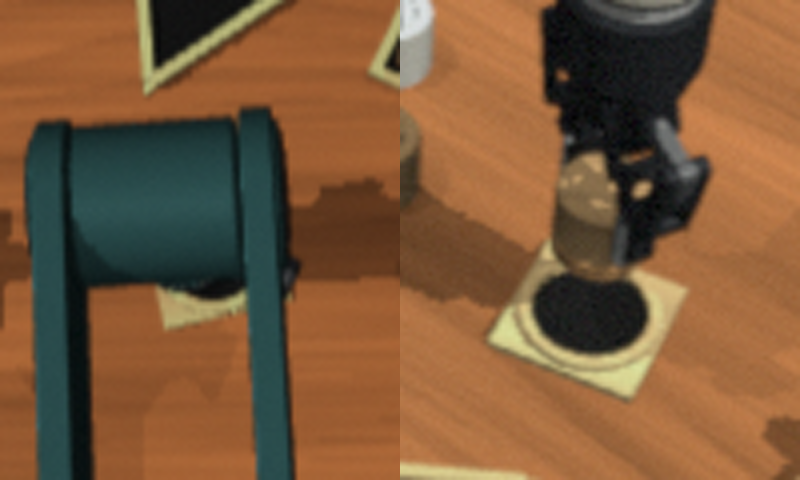

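The disc is over the round nest, with its floor centred near (363,249) in the scene view. Lowering.

Request:
servo_tool(
  rotation=[
    [0, 0, 0],
    [0, 0, 0],
    [0, 0, 0],
    [0, 0, 0],
    [0, 0, 0],
    [0, 0, 0],
    [0, 0, 0],
    [0, 0, 0],
    [0, 0, 0],
  ],
  linear=[
    [-0.02, 0, 0.4],
    [0, 0, 0.5],
    [0, 0, 0.5],
    [0, 0, 0.3],
    [0, 0, 0.2],
    [0, 0, 0.2],
    [0, 0, 0.1],
    [0, 0, 0],
    [0, 0, 0],
  ],
  gripper=[45, 45, 45, 45, 45, 45, 45, 45, 45],
)

```text
time: 15.98
tool_pos: [0.4572, 0.0827, 0.0366]
tool_rot: [0.973, -0.231, 0.0, -0.0]
force: [-0.3, 0.3, -1.2]
opening: 0.0528
grasp_force: 42.4
```

```bash
python3 plan.py; python3 g.py pics/g6.png
```

```text
t 15.97 pos [0.4572 0.0827 0.0366] yaw -26.7 tilt [ 8.e-04 -0.e+00 -1.e+00] open 0.0528 grip 42.4 F [-0.3  0.3 -1.2] q6 2.09
top crop origin 241 197 tcp px [290.8 257.2]
scene crop origin 311 190 tcp px [362.8 242.6]
```

View pics/g6.png

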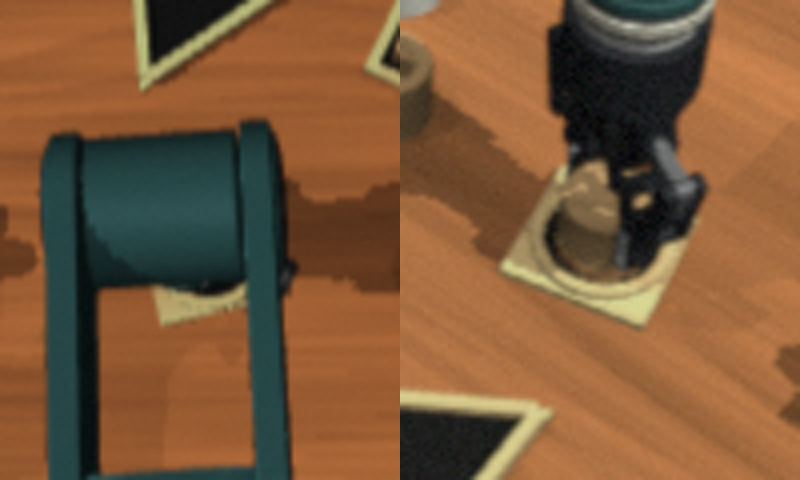

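The disc is sitting inside the round rim (scene about (362,247)). Easing down a bit more, releasing, lifting and turning for the triangle.

Request:
servo_tool(
  rotation=[
    [0, 0, 0],
    [0, 0, 0],
    [0, 0, 0],
    [0, 0, 0],
    [0, 0, 0],
    [0, 0, 0],
    [0, 0, 0],
    [0, 0, 0],
    [0, 0, 0],
    [0, 0, -0.95],
    [0, 0, -0.95],
    [0, 0, -0.95],
    [0, 0, -0.95],
    [0, 0, -0.95],
    [0, 0, -0.95],
    [0, 0, -0.95],
    [0, 0, 0],
  ],
  linear=[
    [0, 0, 0.1],
    [0, 0, 0],
    [0, 0, 0],
    [0, 0, 0],
    [0, 0, 0],
    [0, 0, -0.3],
    [0, 0, -0.7],
    [0, 0, -0.8],
    [0, 0, -0.8],
    [0, 0, -0.5],
    [0, 0, 0],
    [0, 0, 0],
    [0, 0, 0],
    [0, 0, 0],
    [0, 0, 0],
    [0, 0, 0],
    [0, 0, 0],
  ],
  gripper=[45, 45, 60, 70, 76, 80, 80, 80, 80, 60, 60, 60, 60, 60, 60, 60, 60],
)

```text
time: 18.2
tool_pos: [0.457, 0.0827, 0.1267]
tool_rot: [0.974, 0.228, 0.0, 0.0]
force: [0.5, 0.0, 0.2]
opening: 0.06
grasp_force: 0.0
```

```bash
python3 - <<'E'
from h import *
d=pickle.load(open("c0.pkl","rb"))
c=d["scene"]
print("knob top scene",ray(c,(170+666/2.5,160+291/2.5),.058)*1000)
print("knob top top",ray(d["top"],(190+100/2.963,150+328/2.963),.058)*1000)
g=cv2.cvtColor(c["frame"],cv2.COLOR_RGB2HSV).astype(int)
m=((g[...,1]<150)&(g[...,2]>110)).astype(np.uint8);b=np.zeros_like(m);b[265:312,405:460]=m[265:312,405:460]
k=max(cv2.findContours(b,cv2.RETR_EXTERNAL,cv2.CHAIN_APPROX_NONE)[0],key=cv2.contourArea)
h=cv2.convexHull(k)[:,0];print(h.tolist())
E
python3 plan.py .448 .257 .12 26.5
```

```text
knob top scene [[448.59117841 260.84653001  58.        ]]
knob top top [[448.63241586 258.14398859  58.        ]]
[[439, 272], [443, 276], [451, 299], [451, 301], [450, 303], [416, 294], [413, 293], [412, 292], [412, 291], [427, 274], [433, 270]]
t 18.2 pos [0.457  0.0827 0.1267] yaw 26.41 tilt [ 7.e-04 -1.e-04 -1.e+00] open 0.06 grip 0.0 F [0.5 0.  0.2] q6 1.17
turn rz -0.01 lin [ 2.32 -5.33  0.22]
```

Request:
servo_tool(
  rotation=[
    [0, 0, 0],
    [0, 0, 0],
    [0, 0, 0],
    [0, 0, 0],
    [0, 0, 0],
    [0, 0, 0],
    [0, 0, 0],
    [0, 0, 0],
  ],
  linear=[
    [0.4, -0.9, 0],
    [0.4, -0.9, 0],
    [0.4, -0.9, 0],
    [0.4, -0.9, 0],
    [0.4, -0.9, 0],
    [0.4, -0.91, 0],
    [0, 0, 0],
    [0, 0, 0],
  ],
  gripper=[60, 60, 60, 60, 60, 60, 60, 60],
)

```text
time: 19.2
tool_pos: [0.4489, 0.2596, 0.1262]
tool_rot: [0.973, 0.229, -0.0, 0.0]
force: [-0.6, 0.2, -0.2]
opening: 0.0605
grasp_force: 0.0
```

```bash
python3 - <<'E'
from h import *
d=pickle.load(open("c0.pkl","rb"))
for z in(0,.016):
    X=ray(d["scene"],[(412,291.5),(450.5,303)],z)*1000;e=X[1]-X[0];print(z,X.round(1),np.degrees(np.arctan2(e[1],e[0]))%60,np.hypot(*e[:2]))
# side lines in the top view on z=.016
c=d["top"];g=cv2.cvtColor(c["frame"],cv2.COLOR_RGB2HSV).astype(int)
m=((g[...,1]<150)&(g[...,2]>140)).astype(np.uint8);b=np.zeros_like(m);b[240:285,200:245]=m[240:285,200:245]
k=max(cv2.findContours(b,cv2.RETR_EXTERNAL,cv2.CHAIN_APPROX_NONE)[0],key=cv2.contourArea)
X=(ray(c,cv2.convexHull(k)[:,0].astype(float),.016)*1000)[:,:2]
for i in range(len(X)):
    e=X[(i+1)%len(X)]-X[i]
    if np.hypot(*e)>25: print(X[i].round(0),np.hypot(*e).round(0),(np.degrees(np.arctan2(e[1],e[0]))%60).round(1))
E
python3 plan.py .449 .2605 .037 26.5; python3 g.py pics/g7.png
```

```text
0 [[473.7 229.4   0. ]
 [446.  307.9   0. ]] 49.41388570072078 83.2837450898175
0.016 [[484.5 232.7  16. ]
 [457.3 309.7  16. ]] 49.4138857007208 81.6270024862612
[466. 236.] 41.0 56.6
[409. 246.] 49.0 56.1
[453. 304.] 54.0 56.2
t 19.2 pos [0.4489 0.2596 0.1262] yaw 26.44 tilt [-0.e+00 -8.e-04 -1.e+00] open 0.0605 grip 0.0 F [-0.6  0.2 -0.2] q6 1.52
turn rz -0.01 lin [ 0.02 -0.03  2.97]
top crop origin 170 199 tcp px [217.8 259.3]
scene crop origin 389 205 tcp px [443.4 256. ]
```

View pics/g7.png

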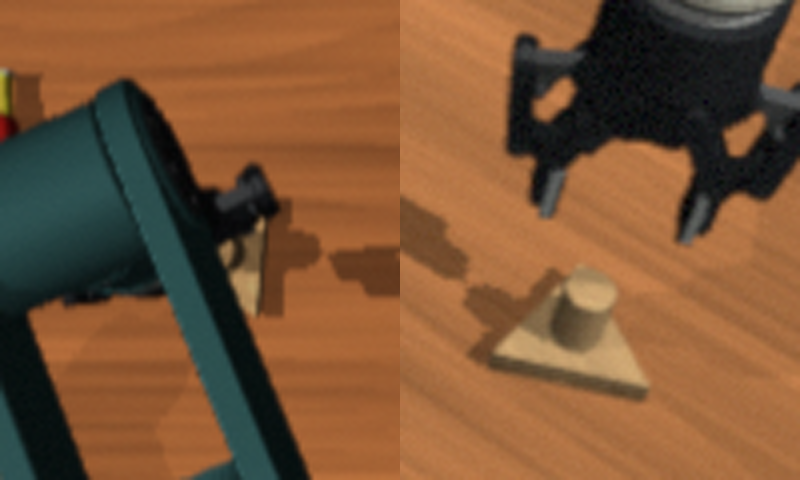

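The fingers (scene tips about (425,257) and (461,264)) straddle the knob (about (437,277)). Descending onto it.

Request:
servo_tool(
  rotation=[
    [0, 0, 0],
    [0, 0, 0],
    [0, 0, 0],
    [0, 0, 0],
    [0, 0, 0],
    [0, 0, 0],
    [0, 0, 0],
    [0, 0, 0],
    [0, 0, 0],
    [0, 0, 0],
    [0, 0, 0],
    [0, 0, -0.8],
    [0, 0, -0.8],
    [0, 0, 0],
  ],
  linear=[
    [0.02, -0.03, 0.6],
    [0, 0, 0.8],
    [0, 0, 0.8],
    [0, 0, 0.5],
    [0, 0, 0.17],
    [0, 0, 0],
    [0, 0, 0],
    [0, 0, 0],
    [0, 0, 0],
    [0, 0, -0.4],
    [0, 0, -0.8],
    [0, 0, -0.6],
    [0, 0, 0],
    [0, 0, 0],
  ],
  gripper=[60, 60, 60, 60, 60, 15, 15, 15, 15, 15, 15, 15, 15, 15],
)

```text
time: 21.05
tool_pos: [0.4489, 0.2611, 0.0946]
tool_rot: [0.942, 0.336, 0.0, 0.0]
force: [-0.9, -1.2, -0.8]
opening: 0.0269
grasp_force: 39.5
```

```bash
python3 plan.py .6345 .0945 .105 -25.6; python3 plan.py .6345 .0945 .105 94.4
```

```text
t 21.05 pos [0.4489 0.2611 0.0946] yaw 39.23 tilt [ 2.e-04  0.e+00 -1.e+00] open 0.0269 grip 39.5 F [-0.9 -1.2 -0.8] q6 1.3
turn rz 8.10 lin [ 7.98  2.34 -0.35]
t 21.05 pos [0.4489 0.2611 0.0946] yaw 39.23 tilt [ 2.e-04  0.e+00 -1.e+00] open 0.0269 grip 39.5 F [-0.9 -1.2 -0.8] q6 1.3
turn rz -6.90 lin [-6.01  5.74 -0.35]
```

Request:
servo_tool(
  rotation=[
    [0, 0, -0.86],
    [0, 0, -0.86],
    [0, 0, -0.86],
    [0, 0, -0.86],
    [0, 0, -0.86],
    [0, 0, -0.86],
    [0, 0, -0.87],
    [0, 0, -0.87],
    [0, 0, 0],
    [0, 0, 0],
    [0, 0, 0],
    [0, 0, 0],
    [0, 0, 0],
    [0, 0, 0],
    [0, 0, 0],
    [0, 0, 0],
    [0, 0, 0],
  ],
  linear=[
    [0, 0, -0.35],
    [0, 0, 0],
    [0, 0, 0],
    [0, 0, 0],
    [0, 0, 0],
    [0, 0, 0],
    [0, 0, 0],
    [0, 0, 0],
    [-0.86, 0.82, 0],
    [-0.86, 0.82, 0],
    [-0.86, 0.82, 0],
    [-0.86, 0.82, 0],
    [-0.86, 0.82, 0],
    [-0.86, 0.82, 0],
    [-0.85, 0.82, 0],
    [0, 0, 0],
    [0, 0, 0],
  ],
  gripper=[15, 15, 15, 15, 15, 15, 15, 15, 15, 15, 15, 15, 15, 15, 15, 15, 15],
)

```text
time: 23.18
tool_pos: [0.634, 0.0952, 0.1039]
tool_rot: [0.679, 0.734, -0.001, -0.001]
force: [-1.6, -0.3, -0.9]
opening: 0.0268
grasp_force: 39.7
```

```bash
python3 plan.py .6345 .0945 .045 94.4; python3 g.py pics/g8.png
```

```text
t 23.18 pos [0.634  0.0952 0.1039] yaw 94.43 tilt [-2.1e-03  4.0e-04 -1.0e+00] open 0.0268 grip 39.7 F [-1.6 -0.3 -0.9] q6 -0.02
turn rz 0.00 lin [-0.02  0.01  1.96]
top crop origin 234 129 tcp px [284.1 187.2]
scene crop origin 267 226 tcp px [317.7 278.2]
```

View pics/g8.png

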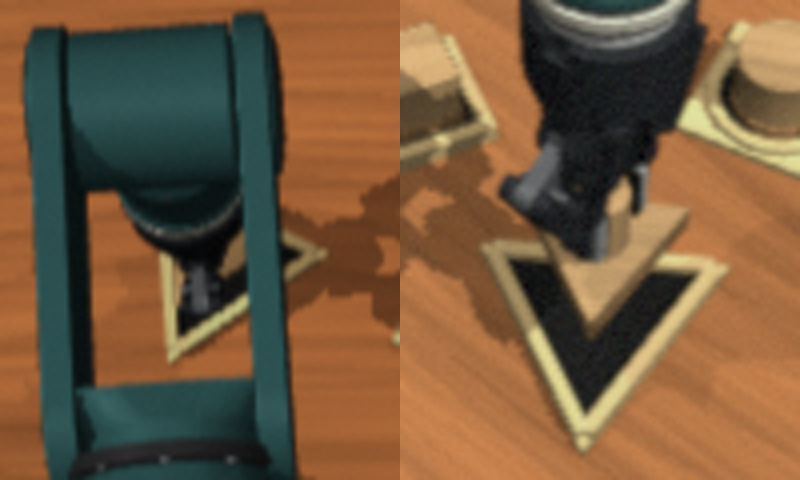

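Run:
```python
from h import *
d=pickle.load(open("c0.pkl","rb"));c=d["scene"]
for z in(.076,.080): 
    X=ray(c,[(315.25,307.5),(339,278.5)],z)*1000;e=X[1]-X[0];print(X.round(1),"edge ang",np.degrees(np.arctan2(e[1],e[0]))%60,"centres",(X[:,:2]-48*np.array([[np.cos(a),np.sin(a)] for a in np.radians([34,154])])).round(1))
```

```text
[[673.8 122.3  76. ]
 [592.1 116.3  76. ]] edge ang 4.181567637253693 centres [[634.   95.4]
 [635.2  95.3]]
[[675.7 123.8  80. ]
 [594.4 117.8  80. ]] edge ang 4.181567637253693 centres [[635.9  96.9]
 [637.6  96.8]]
```

The held plate's corners, at scene (315,308) and (339,278), put its centre at (635,96) mm and yaw 34°, which matches the nest. Lowering and releasing.

Request:
servo_tool(
  rotation=[
    [0, 0, 0],
    [0, 0, 0],
    [0, 0, 0],
    [0, 0, 0],
    [0, 0, 0],
    [0, 0, 0],
    [0, 0, 0],
    [0, 0, 0],
  ],
  linear=[
    [0, 0, 0.4],
    [0, 0, 0.5],
    [0, 0, 0.4],
    [0, 0, 0.25],
    [0, 0, 0.2],
    [0, 0, 0.2],
    [0, 0, 0],
    [0, 0, 0],
  ],
  gripper=[15, 15, 15, 15, 15, 15, 15, 15],
)

```text
time: 24.28
tool_pos: [0.6353, 0.0948, 0.0472]
tool_rot: [0.679, 0.734, 0.0, 0.001]
force: [-1.8, -1.4, 4.0]
opening: 0.0265
grasp_force: 40.3
```

```bash
python3 plan.py
```

```text
t 24.27 pos [0.6353 0.0948 0.0472] yaw 94.49 tilt [ 1.4e-03 -1.0e-04 -1.0e+00] open 0.0265 grip 40.3 F [-1.8 -1.4  4. ] q6 -0.02
```

Request:
servo_tool(
  rotation=[
    [0, 0, 0],
    [0, 0, 0],
    [0, 0, 0],
    [0, 0, 0],
    [0, 0, 0],
    [0, 0, 0],
    [0, 0, 0.86],
    [0, 0, 0.86],
    [0, 0, 0.86],
    [0, 0, 0.86],
    [0, 0, 0.86],
    [0, 0, 0],
  ],
  linear=[
    [0, 0, 0],
    [0, 0, 0],
    [0, 0, 0],
    [0, 0, -0.4],
    [0, 0, -0.8],
    [0, 0, -0.8],
    [0, 0, -0.6],
    [0, 0, 0],
    [0, 0, 0],
    [0, 0, 0],
    [0, 0, 0],
    [0, 0, 0],
  ],
  gripper=[35, 50, 60, 60, 60, 60, 80, 80, 80, 80, 80, 80],
)

```text
time: 25.78
tool_pos: [0.6351, 0.0949, 0.125]
tool_rot: [0.865, 0.501, 0.001, 0.0]
force: [0.7, 0.1, 0.1]
opening: 0.0799
grasp_force: 0.0
```

```bash
cat > dr.py <<'E'
from h import *
d=pickle.load(open("c0.pkl","rb"));c=d["scene"]
g=cv2.cvtColor(c["frame"],cv2.COLOR_RGB2HSV).astype(int);H,S,V=g[...,0],g[...,1],g[...,2]
yy,xx=np.mgrid[:480,:640];n=np.hypot(xx-307.6,yy-206)<15
m=(n&(S>60)&(S<140)&(V>135)).astype(np.uint8)
k=max(cv2.findContours(m,cv2.RETR_EXTERNAL,cv2.CHAIN_APPROX_NONE)[0],key=cv2.contourArea)
X=(ray(c,cv2.convexHull(k)[:,0].astype(float),.045)*1000)[:,:2].astype(np.float32)
print("drum",cv2.minEnclosingCircle(X),cv2.fitEllipse(X))
f=np.zeros_like(m);cv2.drawContours(f,[cv2.convexHull(k)],-1,1,-1);f=cv2.erode(f,np.ones((3,3)))
s=((f>0)&(V<130)).astype(np.uint8);ys,xs=np.nonzero(s);P=(ray(c,np.c_[xs,ys].astype(float),.045)*1000)[:,:2]
w,v=np.linalg.eigh(np.cov(P.T));print("slot",P.mean(0),np.degrees(np.arctan2(v[1,1],v[0,1]))%180,len(P),np.sqrt(w*12))
# tang and plate in scene, plate corners
n=np.hypot(xx-251,yy-182)<26;m=(n&(((S<148)&(V>110))|(V<60)|(S<60))).astype(np.uint8)
k=max(cv2.findContours(m,cv2.RETR_EXTERNAL,cv2.CHAIN_APPROX_NONE)[0],key=cv2.contourArea)
X=(ray(c,k[:,0].astype(float),.004)*1000)[:,:2].astype(np.float32);print("plate",cv2.minAreaRect(X))
E
python3 dr.py; python3 plan.py .454 -.081 .12 60
```

```text
drum ((453.7140197753906, -83.28011322021484), 28.32014274597168) ((453.7830810546875, -83.45087432861328), (55.59809112548828, 56.01639938354492), 156.37078857421875)
slot [454.65811372 -83.11736747] 102.99365663920014 53 [13.03445008 32.36096446]
plate ((456.6926574707031, -275.122314453125), (93.37938690185547, 86.56314086914062), 70.83328247070312)
t 25.77 pos [0.6351 0.0949 0.125 ] yaw 60.18 tilt [ 0.0013 -0.     -1.    ] open 0.0799 grip 0.0 F [0.7 0.1 0.1] q6 0.58
turn rz 0.02 lin [-8.1  -2.3   0.17]
```

Request:
servo_tool(
  rotation=[
    [0, 0, 0],
    [0, 0, 0],
    [0, 0, 0],
    [0, 0, 0],
    [0, 0, 0],
    [0, 0, 0],
    [0, 0, 0],
    [0, 0, 0],
    [0, 0, 0],
    [0, 0, 0],
    [0, 0, 0],
  ],
  linear=[
    [-0.91, -0.25, 0],
    [-0.91, -0.25, 0],
    [-0.91, -0.25, 0],
    [-0.91, -0.25, 0],
    [-0.91, -0.25, 0],
    [-0.91, -0.25, 0],
    [-0.91, -0.25, 0],
    [-0.91, -0.25, 0],
    [-0.91, -0.25, 0],
    [0, 0, 0],
    [0, 0, 0],
  ],
  gripper=[80, 80, 80, 80, 80, 80, 80, 80, 80, 80, 80],
)

```text
time: 27.15
tool_pos: [0.4545, -0.0842, 0.1247]
tool_rot: [0.865, 0.501, 0.001, 0.0]
force: [0.2, 1.0, -0.2]
opening: 0.0804
grasp_force: 0.0
```

```bash
python3 plan.py .4538 -.0833 .027 60
python3 - <<'E'
from h import *
from cell import arm
d=pickle.load(open("c0.pkl","rb"));c=d["scene"]
g=cv2.cvtColor(c["frame"],cv2.COLOR_RGB2GRAY)
for z,P in((.006,[(231.2,182),(258.4,169.6),(271.6,184.8),(244.4,197.2)]),):
    q=cv2.cornerSubPix(g,np.array(P,np.float32)[:,None],(3,3),(-1,-1),(3,50,.01))[:,0];X=ray(c,q,z)*1000
    print(q.round(1).tolist(),X.round(1).tolist(),"mean",X.mean(0).round(1),"sides",[np.hypot(*(X[i]-X[i-1])[:2]).round(1) for i in range(4)],[(np.degrees(np.arctan2(*(X[i]-X[i-1])[1::-1]))%90).round(1) for i in range(4)])
a=cv2.resize(c["frame"][150:210,215:295,::-1],(800,600),interpolation=cv2.INTER_CUBIC)
b=arm.capture("scene")["frame"]
f=cv2.resize(b[230:330,260:380,::-1],(330,275),interpolation=cv2.INTER_CUBIC);a[325:,470:]=f
cv2.imwrite("pics/n1.png",a)
E
```

```text
t 27.15 pos [ 0.4545 -0.0842  0.1247] yaw 60.14 tilt [ 1.5e-03  1.0e-04 -1.0e+00] open 0.0804 grip 0.0 F [ 0.2  1.  -0.2] q6 0.21
turn rz 0.02 lin [ 0.02 -0.03  3.26]Traceback (most recent call last):
  File "<stdin>", line 6, in <module>
cv2.error: OpenCV(4.12.0) :-1: error: (-5:Bad argument) in function 'cornerSubPix'
> Overload resolution failed:
>  - Layout of the output array corners is incompatible with cv::Mat
>  - Expected Ptr<cv::UMat> for argument 'corners'
```

Run:
```python
from h import *
from cell import arm
d=pickle.load(open("c0.pkl","rb"));c=d["scene"]
g=cv2.cvtColor(c["frame"],cv2.COLOR_RGB2GRAY)
P=np.ascontiguousarray(np.array([(231.2,182),(258.4,169.6),(271.6,184.8),(244.4,197.2)],np.float32).reshape(-1,1,2))
cv2.cornerSubPix(g,P,(3,3),(-1,-1),(3,50,.01));q=P[:,0].astype(float);X=ray(c,q,.006)*1000
print(q.round(1).tolist(),X.round(1).tolist(),"mean",X.mean(0).round(1),"sides",[np.hypot(*(X[i]-X[i-1])[:2]).round(1) for i in range(4)],[(np.degrees(np.arctan2(*(X[i]-X[i-1])[1::-1]))%90).round(1) for i in range(4)])
a=cv2.resize(c["frame"][150:210,215:295,::-1],(800,600),interpolation=cv2.INTER_CUBIC)
b=arm.capture("scene")["frame"]
a[325:,470:]=cv2.resize(b[230:330,260:380,::-1],(330,275),interpolation=cv2.INTER_CUBIC)
cv2.imwrite("pics/n1.png",a)
```

```text
[[231.2, 182.0], [257.7, 168.4], [271.4, 186.1], [243.4, 196.6]] [[489.7, -315.1, 6.0], [406.5, -299.6, 6.0], [433.1, -223.7, 6.0], [507.4, -251.7, 6.0]] mean [ 459.2 -272.5    6. ] sides [np.float64(65.9), np.float64(84.6), np.float64(80.5), np.float64(79.3)] [np.float64(74.5), np.float64(79.4), np.float64(70.7), np.float64(69.3)]
```

View pics/n1.png

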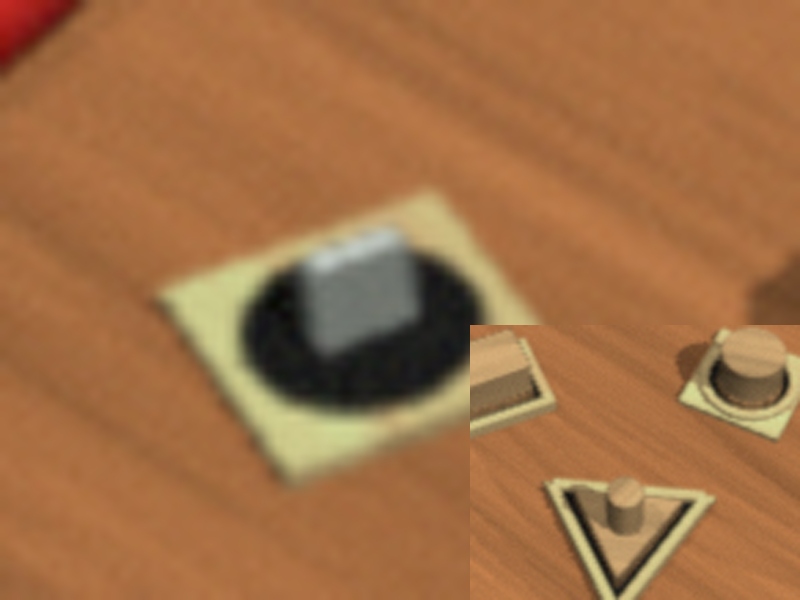

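Run:
```python
from h import *
d=pickle.load(open("c0.pkl","rb"));c=d["scene"]
f=lambda x,y,z:(ray(c,(215+(x+.5)/10-.5,150+(y+.5)/10-.5),z)[0,:2]*1000).round(1)
print("corners",f(160,298,.006),f(432,190,.006),f(290,478,.006),"mid",f(361,334,.006),"dark",f(363,328,.006),"tangtop",f(358,248,.035))
print("front face bottom",f(322,355,.006),f(420,315,.006))
for p in((454,-277),(457,-272.5),(459,-270)): print(p,proj(c,[p[0]/1e3,p[1]/1e3,.006]),proj(d["top"],[p[0]/1e3,p[1]/1e3,.006]))
```

```text
corners [ 483.7 -323.9] [ 406.7 -299.2] [ 509.  -249.5] mid [ 459.4 -273.6] dark [ 457.4 -274.8] tangtop [ 457.2 -272.7]
front face bottom [ 471.6 -275.7] [ 444.2 -266.9]
(454, -277) [[251.1822615  181.29229102]] [[422.83606974 257.5370589 ]]
(457, -272.5) [[251.59186086 182.64513523]] [[421.16020516 256.46108059]]
(459, -270) [[251.730227   183.46687434]] [[420.22561299 255.7419829 ]]
```

Request:
servo_tool(
  rotation=[
    [0, 0, 0],
    [0, 0, 0],
    [0, 0, 0],
    [0, 0, 0],
    [0, 0, 0],
    [0, 0, 0],
    [0, 0, 0],
    [0, 0, 0],
    [0, 0, 0],
    [0, 0, 0],
    [0, 0, 0],
    [0, 0, 0],
    [0, 0, 0],
    [0, 0, 0],
    [0, 0, 0],
  ],
  linear=[
    [0.02, -0.03, 0.7],
    [0, 0, 0.8],
    [0, 0, 0.8],
    [0, 0, 0.7],
    [0, 0, 0.26],
    [0, 0, 0],
    [0, 0, 0],
    [0, 0, 0],
    [0, 0, 0],
    [0, 0, 0],
    [0, 0, -0.4],
    [0, 0, -0.8],
    [0, 0, -0.8],
    [0, 0, -0.6],
    [0, 0, 0],
  ],
  gripper=[80, 80, 80, 80, 80, 80, 45, 45, 45, 45, 45, 45, 45, 45, 45],
)

```text
time: 29.08
tool_pos: [0.4541, -0.0838, 0.1059]
tool_rot: [0.866, 0.501, 0.001, 0.001]
force: [-0.1, -0.6, -1.4]
opening: 0.0546
grasp_force: 42.9
```

```bash
python3 plan.py .4565 -.273 .105 113
```

```text
t 29.07 pos [ 0.4541 -0.0838  0.1059] yaw 60.09 tilt [ 0.0031 -0.0012 -1.    ] open 0.0546 grip 42.9 F [-0.1 -0.6 -1.4] q6 0.22
turn rz -6.61 lin [-5.84 -2.39  0.03]
```

Request:
servo_tool(
  rotation=[
    [0, 0, -0.85],
    [0, 0, -0.85],
    [0, 0, -0.85],
    [0, 0, -0.86],
    [0, 0, -0.86],
    [0, 0, -0.86],
    [0, 0, -0.86],
    [0, 0, -0.85],
    [0, 0, 0],
  ],
  linear=[
    [0, 0, 0],
    [0, 0, 0],
    [0, 0, 0],
    [0, 0, 0],
    [0, 0, 0],
    [0, 0, 0],
    [0, 0, 0],
    [0, 0, 0],
    [0, 0, 0],
  ],
  gripper=[45, 45, 45, 45, 45, 45, 45, 45, 45],
)

```text
time: 30.2
tool_pos: [0.4524, -0.0833, 0.103]
tool_rot: [0.539, 0.842, -0.0, -0.001]
force: [-0.8, -1.1, -2.4]
opening: 0.0549
grasp_force: 42.8
```

```bash
python3 plan.py .4573 -.2735 .105 114.8
```

```text
t 30.2 pos [ 0.4524 -0.0833  0.103 ] yaw 114.73 tilt [-2.5e-03  6.0e-04 -1.0e+00] open 0.0549 grip 42.8 F [-0.8 -1.1 -2.4] q6 -0.74
turn rz -0.01 lin [-5.82 -2.51 -0.07]
```

Request:
servo_tool(
  rotation=[
    [0, 0, 0],
    [0, 0, 0],
    [0, 0, 0],
    [0, 0, 0],
    [0, 0, 0],
    [0, 0, 0],
    [0, 0, 0],
    [0, 0, 0],
    [0, 0, 0],
  ],
  linear=[
    [-0.83, -0.36, 0],
    [-0.83, -0.36, 0],
    [-0.83, -0.36, 0],
    [-0.83, -0.36, 0],
    [-0.83, -0.36, 0],
    [-0.83, -0.36, 0],
    [-0.84, -0.36, 0],
    [0, 0, 0],
    [0, 0, 0],
  ],
  gripper=[45, 45, 45, 45, 45, 45, 45, 45, 45],
)

```text
time: 31.32
tool_pos: [0.4576, -0.273, 0.1035]
tool_rot: [0.539, 0.842, 0.0, -0.001]
force: [0.0, 1.3, -0.9]
opening: 0.055
grasp_force: 42.8
```

```bash
for i in 1 2 3; do python3 plan.py .4573 -.2735 .037 114.8; python3 -c "
from cell import arm
arm.capture('scene')"; done
python3 - <<'E'
from h import *
from cell import arm
p=np.array(arm.read_state()["tool_pos"]);ims=[]
for n in("top","scene"):
    c=arm.capture(n);u=proj(c,p-[0,0,.02])[0];x,y=int(u[0])-25,int(u[1])-36
    print(n,x,y,proj(c,p));ims.append(cv2.resize(c["frame"][y:y+75,x:x+50,::-1],(400,600),interpolation=cv2.INTER_CUBIC))
cv2.imwrite("pics/d1.png",np.hstack(ims))
E
```

```text
t 31.32 pos [ 0.4576 -0.273   0.1035] yaw 114.75 tilt [-0.0012  0.0015 -1.    ] open 0.055 grip 42.8 F [ 0.   1.3 -0.9] q6 -1.08
turn rz -0.01 lin [-0.01 -0.01  2.22]
t 31.38 pos [ 0.4577 -0.2728  0.1037] yaw 114.8 tilt [-0.001   0.0012 -1.    ] open 0.055 grip 42.8 F [-0.1  0.8 -1.5] q6 -1.08
turn rz -0.00 lin [-0.02 -0.02  2.22]
t 31.43 pos [ 0.4578 -0.2727  0.1039] yaw 114.83 tilt [-7.e-04  8.e-04 -1.e+00] open 0.0548 grip 42.8 F [-0.5  0.  -1.2] q6 -1.08
turn rz 0.00 lin [-0.02 -0.03  2.23]
top 402 218 [[429.06810647 253.87498799]]
scene 223 123 [[247.27827868 153.38245027]]
```

View pics/d1.png

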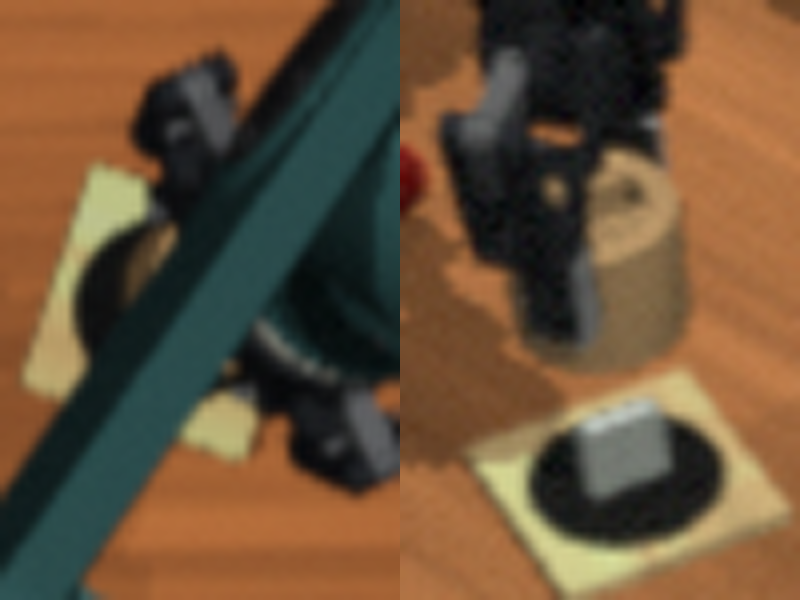

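Run:
```python
from h import *
d=pickle.load(open("c0.pkl","rb"));c=d["scene"]
t=np.linspace(0,2*np.pi,200)
for z in(.073,.077):
    u=proj(c,np.c_[.4578+.028*np.cos(t),-.2727+.028*np.sin(t),0*t+z]);print(z,"x",u[:,0].min().round(1),u[:,0].max().round(1),"ymax",u[:,1].max().round(1))
u=proj(c,np.c_[.4578+.028*np.cos(t),-.2727+.028*np.sin(t),0*t+.118]);print("top x",u[:,0].max())
f=lambda x,y:(223+(x-400)/8-.45,123+y/8-.45)
print("seen right",f(690,300)[0],"left",f(513,300)[0],"bottom",f(600,370)[1])
# tang in this view
r=lambda x,y,z:(ray(c,f(x,y),z)[0,:2]*1000).round(1)
print("plate corners",r(470,455,.006),r(688,370,.006),r(790,513,.006),r(568,593,.006),"dark mid",r(628,478,.006),"tangtop",r(622,415,.035),"face",r(593,500,.006),r(672,465,.006))
print("slot right end", r(642,188,.118))
```

```text
0.073 x 237.4 259.9 ymax 170.6
0.077 x 237.2 259.7 ymax 169.3
top x 258.2781896030725
seen right 258.8 left 236.675 bottom 168.8
plate corners [ 482.7 -322.2] [ 406.  -296.8] [ 434.9 -222.5] [ 507.3 -251.2] dark mid [ 457.  -274.5] tangtop [ 457.5 -272.6] face [ 471.8 -275.8] [ 443.2 -267.9]
slot right end [ 440.5 -269.1]
```

The scene crop shows the drum level above the tang, with its slot (visible end about (253,146)) along it. It sits about 1.5 mm too far in −y relative to the tang, so I'll nudge it and lower gently.

Request:
servo_tool(
  rotation=[
    [0, 0, 0],
    [0, 0, 0],
    [0, 0, 0],
    [0, 0, 0],
    [0, 0, 0],
    [0, 0, 0],
    [0, 0, 0],
  ],
  linear=[
    [0.04, 0, 0.4],
    [0, 0, 0.5],
    [0, 0, 0.2],
    [0, 0, 0.15],
    [0, 0, 0.12],
    [0, 0, 0.1],
    [0, 0, 0],
  ],
  gripper=[45, 45, 45, 45, 45, 45, 45],
)

```text
time: 32.45
tool_pos: [0.4575, -0.2726, 0.0602]
tool_rot: [0.539, 0.843, -0.0, -0.0]
force: [-0.1, -0.5, -0.8]
opening: 0.055
grasp_force: 42.8
```

```bash
python3 plan.py .4575 -.2714 .037 114.8
```

```text
t 32.45 pos [ 0.4575 -0.2726  0.0602] yaw 114.81 tilt [-1.e-04  0.e+00 -1.e+00] open 0.055 grip 42.8 F [-0.1 -0.5 -0.8] q6 -1.08
turn rz 0.00 lin [0.04 0.02 0.77]
```

No contact at 0.060, so the tang is in the slot. Continuing down.

Request:
servo_tool(
  rotation=[
    [0, 0, 0],
    [0, 0, 0],
    [0, 0, 0],
    [0, 0, 0],
    [0, 0, 0],
    [0, 0, 0],
  ],
  linear=[
    [0, 0, 0.2],
    [0, 0, 0.2],
    [0, 0, 0.2],
    [0, 0, 0.15],
    [0, 0, 0.1],
    [0, 0, 0],
  ],
  gripper=[45, 45, 45, 45, 45, 45],
)

```text
time: 33.2
tool_pos: [0.4573, -0.2725, 0.0344]
tool_rot: [0.539, 0.843, -0.0, -0.0]
force: [0.4, -0.4, -1.4]
opening: 0.0549
grasp_force: 42.8
```

```bash
python3 plan.py
```

```text
t 33.2 pos [ 0.4573 -0.2725  0.0344] yaw 114.81 tilt [-4.e-04  2.e-04 -1.e+00] open 0.0549 grip 42.8 F [ 0.4 -0.4 -1.4] q6 -1.08
```

Request:
servo_tool(
  rotation=[
    [0, 0, 0],
    [0, 0, 0],
    [0, 0, 0],
    [0, 0, 0],
    [0, 0, 0],
    [0, 0, 0],
    [0, 0, 0],
    [0, 0, 0],
    [0, 0, 0],
    [0, 0, 0],
    [0, 0, 0],
    [0, 0, 0],
    [0, 0, 0],
    [0, 0, 0],
    [0, 0, 0],
    [0, 0, 0],
    [0, 0, 0],
  ],
  linear=[
    [0, 0, 0.1],
    [0, 0, 0],
    [0, 0, 0],
    [0, 0, 0],
    [0, 0, 0],
    [0, 0, -0.3],
    [0, 0, -0.6],
    [0, 0, -0.8],
    [0, 0, -0.8],
    [0, 0, -0.8],
    [0, 0, -0.8],
    [0, 0, -0.8],
    [-0.9, -0.5, 0],
    [-0.9, -0.5, 0],
    [-0.9, -0.5, 0],
    [-0.9, -0.5, 0],
    [0, 0, 0],
  ],
  gripper=[45, 45, 62, 74, 80, 80, 80, 80, 80, 80, 80, 80, 80, 80, 80, 80, 80],
)

```text
time: 35.33
tool_pos: [0.448, -0.3978, 0.18]
tool_rot: [0.54, 0.842, -0.0, 0.001]
force: [-0.2, 0.3, -0.6]
opening: 0.0801
grasp_force: 0.0
```

```bash
python3 plan.py
python3 - <<'E'
from h import *
from cell import arm
d0=pickle.load(open("c0.pkl","rb"))
c=arm.capture("scene");g=cv2.cvtColor(c["frame"],cv2.COLOR_RGB2HSV).astype(int);S,V,H=g[...,1],g[...,2],g[...,0]
yy,xx=np.mgrid[:480,:640]
for n,p,zt,r in(("drum",(.457,-.273),.051,15),("disc",(.457,.083),.051,15),("block",(.6165,-.0865),.051,26),("delta knob",(.635,.096),.064,9)):
    u=proj(c,[*p,zt])[0];m=((np.hypot(xx-u[0],yy-u[1])<r)&(S>60)&(S<140)&(V>150)).astype(np.uint8)
    k=max(cv2.findContours(m,cv2.RETR_EXTERNAL,cv2.CHAIN_APPROX_NONE)[0],key=cv2.contourArea)
    X=(ray(c,k[:,0].astype(float),zt)*1000)[:,:2].astype(np.float32);e=cv2.minAreaRect(X)
    print(n,np.round(e[0],1),np.round(e[1],1),round(e[2],1))
for n in("top","scene"):
    a=d0[n]["frame"].astype(int);b=(arm.capture(n)if n=="top" else c)["frame"].astype(int);D=np.abs(a-b).max(2)
    for w,q in(("tape",(.507,.433,.02)),("driver",(.486,-.434,.01)),("orange",(.665,.471,.03)),("white",(.37,-.13,.03))):
        u=proj(d0[n],q)[0].astype(int);print(n,w,"changed px",(D[u[1]-20:u[1]+20,u[0]-20:u[0]+20]>40).sum())
E
```

```text
t 35.33 pos [ 0.448  -0.3978  0.18  ] yaw 114.67 tilt [ 0.001  -0.0016 -1.    ] open 0.0801 grip 0.0 F [-0.2  0.3 -0.6] q6 -1.25
drum [ 462.  -268.3] [65.5 52.8] 64.4
disc [456.3  83.2] [54.8 58.3] 54.0
block [618.5 -79.3] [ 57.1 101. ] 62.1
delta knob [635.7  96.4] [25.6 35.4] 18.4
top tape changed px 0
top driver changed px 666
top orange changed px 0
top white changed px 0
scene tape changed px 0
scene driver changed px 0
scene orange changed px 0
scene white changed px 37
```

Run:
```python
from h import *
from cell import arm
c=arm.capture("scene");g=cv2.cvtColor(c["frame"],cv2.COLOR_RGB2HSV).astype(int);S,V=g[...,1],g[...,2]
t=np.linspace(0,2*np.pi,200);C=lambda p,z:proj(c,np.c_[p[0]+.001*p[2]*np.cos(t),p[1]+.001*p[2]*np.sin(t),0*t+z])
for n,p in(("drum",(.457,-.273,28)),("disc",(.4565,.083,27))):
    a,b=C(p,.051),C(p,.006);w=np.r_[a,b]
    u=a.mean(0);x0,y0=int(u[0])-20,int(u[1])-20
    m=((S[y0:y0+50,x0:x0+40]<140)&(V[y0:y0+50,x0:x0+40]>(165))).astype(np.uint8)
    print(n,"pred x",w[:,0].min().round(1),w[:,0].max().round(1),"top y",w[:,1].min().round(1),"face bottom y",a[:,1].max().round(1),"cx",u.round(1))
    r=V[y0:y0+50,int(round(u[0]))-6:int(round(u[0]))+7].mean(1);s=S[y0:y0+50,int(round(u[0]))-6:int(round(u[0]))+7].mean(1)
    print(" V,S by row",[(y0+i,int(r[i]),int(s[i])) for i in range(4,44,1)])
```

```text
drum pred x 238.6 262.2 top y 162.4 face bottom y 177.0 cx [249.6 169.6]
 V,S by row [(153, 167, 156), (154, 168, 157), (155, 168, 155), (156, 169, 157), (157, 171, 156), (158, 172, 156), (159, 175, 156), (160, 175, 155), (161, 173, 157), (162, 171, 155), (163, 173, 143), (164, 187, 121), (165, 191, 113), (166, 176, 113), (167, 164, 113), (168, 145, 114), (169, 131, 113), (170, 128, 114), (171, 137, 112), (172, 150, 112), (173, 163, 113), (174, 176, 112), (175, 187, 113), (176, 184, 112), (177, 159, 113), (178, 122, 113), (179, 115, 114), (180, 116, 114), (181, 116, 113), (182, 115, 114), (183, 115, 114), (184, 114, 114), (185, 113, 114), (186, 113, 113), (187, 111, 115), (188, 109, 114), (189, 96, 106), (190, 97, 86), (191, 160, 84), (192, 198, 85)]
disc pred x 350.1 375.8 top y 229.2 face bottom y 247.8 cx [363.6 238.5]
 V,S by row [(222, 171, 156), (223, 172, 156), (224, 172, 156), (225, 172, 156), (226, 173, 156), (227, 174, 156), (228, 173, 157), (229, 173, 156), (230, 175, 148), (231, 179, 131), (232, 183, 120), (233, 186, 115), (234, 192, 113), (235, 196, 113), (236, 197, 112), (237, 195, 113), (238, 194, 113), (239, 196, 112), (240, 194, 112), (241, 187, 112), (242, 179, 113), (243, 174, 112), (244, 175, 113), (245, 177, 112), (246, 176, 112), (247, 165, 112), (248, 139, 113), (249, 102, 117), (250, 98, 114), (251, 100, 114), (252, 104, 112), (253, 106, 114), (254, 109, 113), (255, 112, 115), (256, 117, 117), (257, 120, 123), (258, 122, 127), (259, 119, 123), (260, 153, 105), (261, 195, 94)]
```

```bash
python3 -c "
from cell import arm
print(arm.finish_job())"
```

```text
the job is handed in; nothing more can be done
None
```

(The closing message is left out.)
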